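# Ease the scrap-hook bin's sprung flap shut

### The arm

A 6-joint arm with a two-finger parallel gripper is mounted at the origin on the work surface. World frame = base frame: x ahead of the robot, y to its left, z up, the work surface at z = 0. Lengths are in m, angles in rad, forces in N, time in s.
With the tool pointing down it reaches from about 0.35 to 0.975 m from the base axis. Payload 4.9 kg.
Tool frame: the origin (TCP) lies at the very end of the fingers, on their centre line; the grasp point (between the pads) lies 19 mm behind it; x points along the fingers, y is the direction in which the jaws open and shut, and the axes are right-handed (so a half turn about x gives the same grasp; the last joint's range is limited). The gripper opens to 85 mm and grips with 20 to 120 N. Pads are 22 mm wide; open, the fingers measure 114 mm over their backs; the gripper's body (76 mm by 85 mm) begins 54 mm behind the grasp point. The pads swing forward as they close: fully open they stand 13 mm farther back than shut.
Start: joints at [1.057, 0.053, 1.613, -0, 1.476, -0.119], TCP at [0.24, 0.577, 0.231] pointing down, gripper open.
Joint ranges: [-3.01, 3.01], [-1.01, 2.22], [0.06, 2.58], [-1.02, 4.17], [0.09, 2.62], [-3.14, 3.14]. Speed limits (rad/s): [2.57, 2.57, 3.14, 3.14, 3.14, 3.14].

### API

Orientations are given as a rotation vector (axis times angle).
In Python, from station import ctrl, get_image, calibration, finish_job, search_frame, cut_out, mark_of gives the robot as it stands. The module is installed in compiled form; this text tells all that it offers.
- The arm moves only by the tool arm_command, never from a script. Its argument "plan" is a list that holds one entry, the list of rows, each a list of 7 numbers: the shift along the tool's x, y, z in m, then the turn, a rotation vector about the tool's x, y, z in degrees, then the finger opening in m, from 0 to 0.0854. A call has 1 to 20 rows; each row shifts and turns the pose as measured when the row begins, along the tool's axes as they then stand; what a row does not reach is not made up. A row lasts 1/12 s, in which the tool goes at most 41.7 mm and 7.16 degrees, less where a joint would pass 70% of its speed; a pose out of reach is approached as far as the arm can. A call with a gripper value outside its range is refused whole. The fingers move at their own pace and stop on an object; "squeeze" is the grip in N (left out, the last holds). Time passes only in rows, so rows that do not move let the fingers close. It gives the time, the measured TCP pose, the force and the opening at its end, in the units of the state.
- ctrl.get_obs(): the state, without advancing time (a new reading comes with each control period).
- get_image(name): name is "scene" or "top" or "wrist"; returns the picture (420x560x3 uint8, red, green, blue); there is no depth.
- calibration(name): a dict with "fx", "fy", "cx", "cy" (pixels), "cam_to_world" (4x4, takes a point from camera to world coordinates); the wrist camera has in their place "hand_eye" (4x4, takes a point from camera to tool coordinates, whose origin is the TCP and whose axes are the tool frame's). Camera axes: x right, y down, z forward; pixel columns grow to the right and rows downward; lengths in m; the calibration is good to about 2 mm. A picture is of the moment at which its call begins: read the wrist's pose just before it. calibration takes no time and is no camera call.
- finish_job(): hands the job in, once; it reports no verdict.
Trained networks look in the newest picture that a camera, given by its name, has taken for a name from the list of things; names that differ only in an ending like _2 or _b are one class to them, and where a whole thing is asked for, a point or a joint stands for the part that bears it (a point fixed in the world has none). Each returns a list of dicts, best first, with "conf" (0 to 1); they miss things now and then, are a little off and sometimes report something else, mostly with a low value. They report only what shows in the picture. A call takes as long as a camera call.
- search_frame(camera, thing): "at" ([x, y, z] in m, in the coordinates of the camera as it stood for that picture, good to about 4 mm: the middle of the surface that is visible of it).
- cut_out(camera, thing): "mask" (420x560 bool, what is visible of it).
- mark_of(camera, thing): "at" ([x, y, z] in m, in the coordinates of the camera as it stood for that picture, good to about 4 mm: a listed point, or the origin of a listed thing).
The state is a dict: "t": time; "q": joint angles; "dq": joint speeds; "effort": joint torques, N m; "tool_pos": TCP position; "tool_rot": TCP orientation; "contact_force": force on the tool from outside, world axes, zero at the start; "wrist_torque": the same for the moment, N m; "opening": finger opening in m.
Only numpy, scipy, OpenCV 4.12 (cv2) and the standard library are available. Lean on these libraries where they do the work, as an engineer would, in place of code of your own. Each camera call takes 0.05 s, during which the arm holds its last target. There are 200 camera calls.

### The job

Close the flap of the narrow scrap-hook bin: ease it over and all the way down, holding it back against its spring so that it does not slam, and let go once it is shut. Leave the flap of the wide parts bin standing open.

Things in the scene. Friction and masses are not known exactly. Their poses are not given: they have to be found in the camera images.
- scrap_bin: Narrow one of two grey metal bins, either side, fixed to the bench: 115 mm deep (x), 120 wide (y), 150 high, scrap hooks inside. The look-alike parts bin is 200 wide. Origin: centre of the underside; x points from its front (robot's side) to its hinge side, y along the hinge, z up. The steel flap's hinge line runs along y at x = +57.5 mm, z = 155 mm.
- scrap_flap (a joint): Flap angle of the narrow bin, rad: 0 shut (level, on the bin), growing as it opens up and back to a stop at 2.05, leaning back past upright, where it starts and its weight keeps it. Steel plate, 115 mm hinge to edge, about 0.35 kg. Below about 1.9 its closing spring, then also its weight, pull it shut: let go, it slams. Under 1 N at the knob brings it over, 2 to 3 N holds it near shut.
- scrap_knob (a point): Centre of the narrow flap's knob: black disc 26 mm in diameter, 24 thick, flat ends facing along the bin's y, on a 10 mm stem from the middle of the free edge; in the flap's plane, 150 mm from the hinge line, 35 past the edge. At the top when open; in front of the bin, 155 mm up, when shut. Pinched on its flat ends from above it turns between the fingers along the whole arc.
- parts_flap (a joint): The same for the wide parts bin (200 mm wide, otherwise alike, with the same knob; white lure heads inside): about 2.05 = standing open, as at the start and as it must stay; 0 = shut.

How it is judged:
At the end, for the whole second after the job is handed in: The narrow bin's flap lies shut (within 0.06 rad, 9 mm at the knob) and still, and the wide bin's flap still stands open (above 1.9 rad) (value of joint scrap_flap below 0.06 rad and velocity of joint scrap_flap between -0.1 and 0.1 rad/s and value of joint parts_flap above 1.9 rad); the robot touches nothing.
It fails at once if the narrow bin's flap slams or is flung (it turns faster than 3.5 rad/s, 0.5 m/s at the knob, towards shut) (velocity of joint scrap_flap below -3.5 rad/s).
It fails at once if the wide parts bin's flap is brought down from its open position (value of joint parts_flap below 1.9 rad).
It also fails if it takes over 40 s, if anything falls off the work surface, if the arm or the gripper's body presses on something with over 40 N, if the wrist force passes 120 N, or if a joint passes its speed limit or range.

## Working session

There is one attempt and no reset: what is moved stays moved. The work goes in short steps, Python scripts to look and compute and a tool call to move; the robot and the scene stay as the last step left them, time stands still between calls to the robot, and variables do not carry over. Pictures are saved under pics/ and viewed, about 8 in all and at most 12, crops included, and the job is handed in when it is done.

Besides the shell and the picture viewer there is one more tool, called after "Request:" in YAML: its name, and indented under it one key for each argument. arm_command: Moves the arm, as the interface text tells. Its arguments: {"type":"object","properties":{"plan":{"type":"array","items":{"type":"array","items":{"type":"array","items":{"type":"number"}}}},"squeeze":{"type":"number"}},"required":["plan"]}

```bash
mkdir -p pics
cat > h.py <<'E'
import numpy as np,cv2
from station import *
from scipy.spatial.transform import Rotation as R
def T(cam):
    c=calibration(cam)
    if cam!="wrist": return np.array(c["cam_to_world"])
    o=ctrl.get_obs();M=np.eye(4);M[:3,:3]=R.from_rotvec(o["tool_rot"]).as_matrix();M[:3,3]=o["tool_pos"]
    return M@np.array(c["hand_eye"])
def W(cam,p,t=None): 
    t=T(cam) if t is None else t
    return (t@np.r_[p,1])[:3]
def save(cam,n): 
    t=T(cam);im=get_image(cam);cv2.imwrite(f"pics/{n}.png",im[:,:,::-1]);return im,t
E
python3 - <<'E'
from h import *
o=ctrl.get_obs();print(o["t"],o["tool_pos"],o["tool_rot"]);print(R.from_rotvec(o["tool_rot"]).as_matrix().round(3))
for c in("scene","top"):
    im,t=save(c,c+"1")
    for n in("scrap_bin","scrap_knob","parts_flap"):
        for r in mark_of(c,n)[:3]: print(c,"mark",n,r["conf"],W(c,r["at"],t).round(4))
    for n in("scrap_knob","scrap_flap"):
        for r in search_frame(c,n)[:3]: print(c,"sf",n,r["conf"],W(c,r["at"],t).round(4))
a=cv2.imread("pics/scene1.png");b=cv2.imread("pics/top1.png")
E
```

```text
0.0 [0.24008449 0.57637844 0.23008794] [ 0.30822424  1.54912521 -0.31127797]
[[-0.001  0.385  0.923]
 [-0.002  0.923 -0.385]
 [-1.    -0.002 -0.   ]]
scene mark scrap_bin 0.79 [0.4993 0.1886 0.0031]
scene mark scrap_knob 0.91 [0.6321 0.1831 0.2874]Traceback (most recent call last):
  File "<stdin>", line 6, in <module>
ValueError: it knows: scrap_bin, scrap_knob
```

View pics/scene1.png

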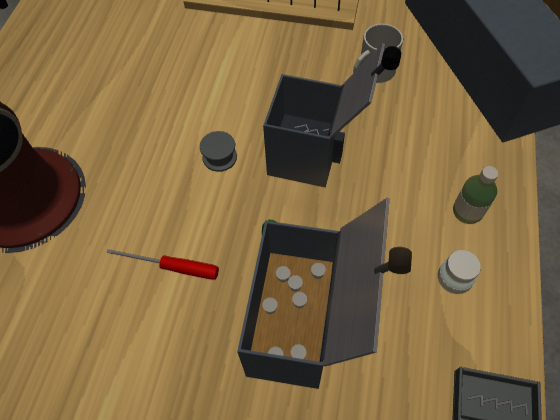

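The scene picture shows the narrow bin with hooks at about (300,130), its knob at (391,58). The wide bin is at about (290,300), its knob at (400,260). A dark block sits at upper right.

Run:
```python
from h import *
for c in("top","scene"):
    im,t=save(c,c+"2")
    K=calibration(c);print(c,t.round(3).tolist(),K["fx"])
    for n in("scrap_bin","scrap_knob"):
        for f in(mark_of,search_frame):
            for r in f(c,n)[:3]:
                p=np.array(r["at"]);print(c,f.__name__,n,r["conf"],W(c,p,t).round(4),(p[:2]/p[2]*K["fx"]+[K["cx"],K["cy"]]).round())
```

```text
top [[-0.023, -0.993, 0.113, 0.413], [-0.999, 0.027, 0.038, -0.03], [-0.041, -0.112, -0.993, 0.807], [0.0, 0.0, 0.0, 1.0]] 392.1673405550506
top call scrap_bin 0.6 [0.5543 0.1889 0.1481] [165. 176.]
top call scrap_bin 0.6 [0.5936 0.1802 0.2289] [153. 140.]
top call scrap_knob 0.82 [0.628  0.1811 0.2927] [137. 102.]
top call scrap_knob 0.95 [0.5926 0.184  0.2242] [152. 141.]
top call scrap_knob 0.55 [0.5543 0.1881 0.147 ] [165. 176.]
scene [[0.981, 0.164, -0.103, 0.598], [0.193, -0.855, 0.481, -0.41], [-0.01, -0.491, -0.871, 0.851], [0.0, 0.0, 0.0, 1.0]] 529.6597220401302
scene call scrap_bin 0.87 [ 0.4971  0.192  -0.0013] [301. 156.]
scene call scrap_bin 0.9 [0.5169 0.1811 0.1148] [311. 124.]
scene call scrap_knob 0.68 [0.6297 0.1809 0.2856] [391.  61.]
scene call scrap_knob 0.59 [0.595  0.1736 0.2305] [362.  87.]
```

View pics/top2.png

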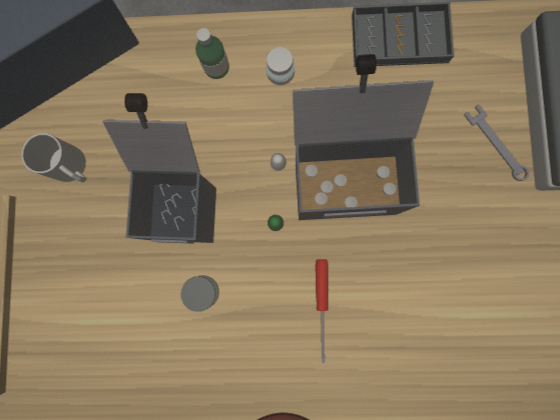

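Run:
```python
from h import *
def ray(c,px):
    K=calibration(c);t=T(c);return t[:3,3],t[:3,:3]@[(px[0]-K["cx"])/K["fx"],(px[1]-K["cy"])/K["fy"],1]
def tri(a,b):
    (o,d),(p,e)=ray("top",a),ray("scene",b)
    s=np.linalg.lstsq(np.c_[d,-e],p-o,rcond=None)[0];A=o+s[0]*d;B=p+s[1]*e
    return A.round(3),np.linalg.norm(A-B).round(3)
for s in((500,140),(408,2),(508,82)):print("block",tri((136,42),s))
print("knob",tri((136,102),(391,58)))
print("hinge ends",tri((130,170),(330,82)),tri((200,174),(333,107)))
```

```text
block (array([0.883, 0.301, 0.01 ]), np.float64(0.007))
block (array([0.633, 0.125, 0.434]), np.float64(0.002))
block (array([0.782, 0.23 , 0.181]), np.float64(0.053))
knob (array([0.63 , 0.183, 0.289]), np.float64(0.001))
hinge ends (array([0.556, 0.232, 0.189]), np.float64(0.021)) (array([0.536, 0.106, 0.236]), np.float64(0.024))
```

Request:
arm_command:
  plan:
    - [[-0.0325, 0, 0, -4.6, 0, 0, 0.085], [-0.0325, 0, 0, -4.6, 0, 0, 0.085], [-0.0325, 0, 0, -4.6, 0, 0, 0.085], [-0.0325, 0, 0, -4.6, 0, 0, 0.085]]

```text
t: 0.98
tool_pos: [0.2384, 0.5732, 0.3527]
tool_rot: [0.032, 1.581, -0.063]
contact_force: [0.4, 1.0, -0.4]
opening: 0.085
```

Request:
arm_command:
  plan:
    - [[0, -0.026, 0.03, 0, 0, 0, 0.085], [0, -0.026, 0.03, 0, 0, 0, 0.085], [0, -0.026, 0.03, 0, 0, 0, 0.085], [0, -0.026, 0.03, 0, 0, 0, 0.085], [0, -0.026, 0.03, 0, 0, 0, 0.085], [0, -0.026, 0.03, 0, 0, 0, 0.085], [0, -0.026, 0.03, 0, 0, 0, 0.085], [0, -0.026, 0.03, 0, 0, 0, 0.085], [0, -0.026, 0.03, 0, 0, 0, 0.085], [0, -0.026, 0.03, 0, 0, 0, 0.085], [0, -0.026, 0.03, 0, 0, 0, 0.085], [0, -0.026, 0.03, 0, 0, 0, 0.085], [0, -0.02, 0.02, 0, 0, 0, 0.085], [0, 0, 0, 0, 0, 0, 0.085]]

```text
t: 2.15
tool_pos: [0.6163, 0.2094, 0.369]
tool_rot: [0.039, 1.565, -0.038]
contact_force: [-0.3, 0.8, 0.2]
opening: 0.085
```

Run:
```python
from h import *
o=ctrl.get_obs();M=R.from_rotvec(o["tool_rot"]).as_matrix();print(o["tool_pos"].round(4) if hasattr(o["tool_pos"],"round") else o["tool_pos"]);print(M.round(3))
g=np.array(o["tool_pos"])
for c in("wrist","top","scene"):
    im,t=save(c,c+"3")
    for f in(mark_of,search_frame):
        for r in f(c,"scrap_knob")[:2]:
            p=W(c,r["at"],t);print(c,f.__name__,r["conf"],p.round(4))
p=np.array([.630,.182,.288]);print("delta tool to grasp",(M.T@(p-g)).round(4))
```

```text
[0.6163 0.2094 0.369 ]
[[ 0.005  0.048  0.999]
 [ 0.001  0.999 -0.048]
 [-1.     0.001  0.005]]
wrist call 0.86 [0.6266 0.1802 0.2864]
wrist call 0.66 [0.593  0.1851 0.2277]
top call 0.81 [0.6282 0.1825 0.2906]
top call 0.96 [0.5927 0.1824 0.2257]
scene call 0.84 [0.6316 0.1807 0.2855]
scene call 0.74 [0.598  0.1736 0.2277]
delta tool to grasp [ 0.081  -0.0267  0.0146]
```

View pics/wrist3.png

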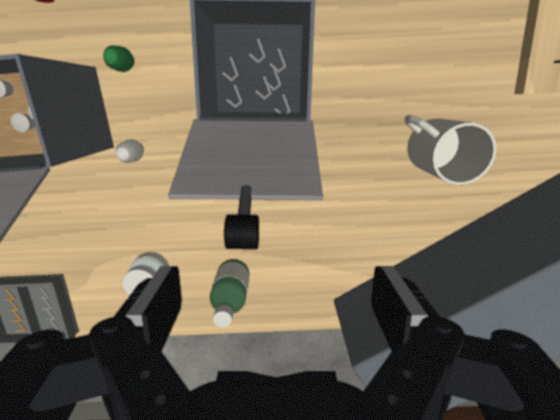

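The wrist view shows the narrow flap's knob at (242,231), the hook bin at (255,60), and the flap level with the image, so the yaw is aligned. The knob's measured height of 0.2875 m matches the expected 0.288 m.

Request:
arm_command:
  plan:
    - [[0, -0.014, 0.008, 0, 0, 0, 0.085], [0, -0.013, 0.007, 0, 0, 0, 0.085], [0, 0, 0, 0, 0, 0, 0.085], [0.025, 0, 0, 0, 0, 0, 0.085], [0.025, 0, 0, 0, 0, 0, 0.085], [0.02, 0, 0, 0, 0, 0, 0.085], [0, 0, 0, 0, 0, 0, 0.085]]
  squeeze: 20

```text
t: 3.18
tool_pos: [0.6295, 0.1846, 0.302]
tool_rot: [0.035, 1.558, -0.029]
contact_force: [-0.1, 0.5, -0.9]
opening: 0.0847
```

Run:
```python
from h import *
o=ctrl.get_obs();M=R.from_rotvec(o["tool_rot"]).as_matrix()
g=np.array(o["tool_pos"]);im,t=save("wrist","wrist4")
for f in(mark_of,search_frame):
    for r in f("wrist","scrap_knob")[:2]: print(f.__name__,r["conf"],W("wrist",r["at"],t).round(4))
p=np.array([.630,.182,.2875]);print((M.T@(p-g)).round(4),o["contact_force"])
```

```text
call 0.76 [0.6275 0.1821 0.2909]
call 0.92 [0.5946 0.1841 0.231 ]
[ 0.0144 -0.0026  0.0004] [-0.07593491  0.52833575 -0.91960106]
```

View pics/wrist4.png

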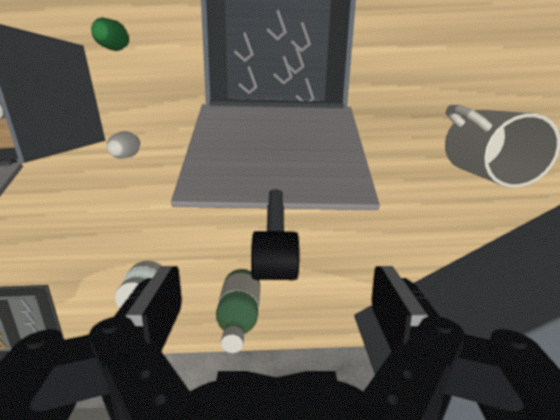

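The knob at (275,253) lies midway between the fingers. Next I descend and pinch.

Request:
arm_command:
  plan:
    - [[0.017, -0.002, 0, 0, 0, 0, 0.085], [0.016, 0, 0, 0, 0, 0, 0.085], [0, 0, 0, 0, 0, 0, 0.085], [0, 0, 0, 0, 0, 0, 0.02], [0, 0, 0, 0, 0, 0, 0.02], [0, 0, 0, 0, 0, 0, 0.02], [0, 0, 0, 0, 0, 0, 0.02], [0, 0, 0, 0, 0, 0, 0.02], [0, 0, 0, 0, 0, 0, 0.02], [0, 0, 0, 0, 0, 0, 0.02], [0, 0, 0, 0, 0, 0, 0.02], [0, 0, 0, 0, 0, 0, 0.02]]
  squeeze: 25

```text
t: 4.33
tool_pos: [0.638, 0.1835, 0.293]
tool_rot: [0.039, 1.526, -0.025]
contact_force: [-0.3, -1.0, -1.6]
opening: 0.0226
```

Run:
```python
from h import *
o=ctrl.get_obs();print(o["tool_pos"],o["opening"],R.from_rotvec(o["tool_rot"]).as_matrix().round(3))
im,t=save("wrist","wrist5")
```

```text
[0.63798969 0.18347974 0.2930295 ] 0.022573892394565063 [[ 0.045  0.041  0.998]
 [ 0.008  0.999 -0.041]
 [-0.999  0.01   0.045]]
```

View pics/wrist5.png

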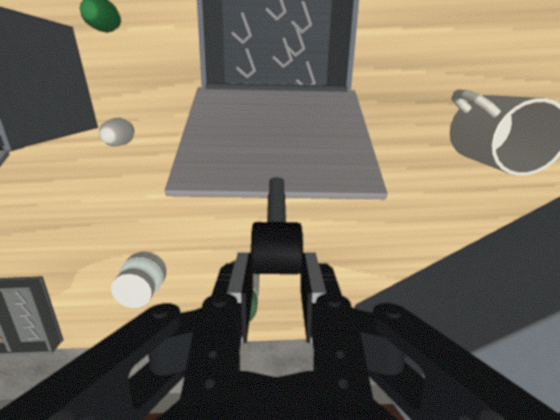

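The knob at (277,247) is held only by the fingertips, because the descent fell short (TCP z 0.293 against 0.2685 wanted). The tool also tilted 2.6°. I'll reopen, level and redo it.

Request:
arm_command:
  plan:
    - [[0, 0, 0, 0, 0, 0, 0.06], [0, 0, 0, 0, 0, 0, 0.06], [0, 0, 0, 0, 0, 0, 0.06], [0, 0, 0, 0, 0, 0, 0.06]]

```text
t: 4.72
tool_pos: [0.6383, 0.1845, 0.2935]
tool_rot: [0.04, 1.524, -0.023]
contact_force: [0.6, 0.4, -0.8]
opening: 0.0602
```

Request:
arm_command:
  plan:
    - [[0, 0, -0.008, 0, 2.6, 0, 0.06], [0, 0, 0, 0, 0, 0, 0.06]]

```text
t: 4.88
tool_pos: [0.6301, 0.1851, 0.2936]
tool_rot: [0.041, 1.57, -0.021]
contact_force: [0.1, 0.5, -0.2]
opening: 0.0597
```

Request:
arm_command:
  plan:
    - [[0.013, 0, 0, 0, 0, 0, 0.06], [0.013, 0, 0, 0, 0, 0, 0.06], [0, 0, 0, 0, 0, 0, 0.06]]

```text
t: 5.13
tool_pos: [0.6312, 0.1857, 0.2662]
tool_rot: [0.041, 1.566, -0.021]
contact_force: [-2.0, -0.4, -1.6]
opening: 0.0602
```

Request:
arm_command:
  plan:
    - [[0, -0.003, 0, 0, 0, 0, 0.02], [0, 0, 0, 0, 0, 0, 0.02], [0, 0, 0, 0, 0, 0, 0.02], [0, 0, 0, 0, 0, 0, 0.02], [0, 0, 0, 0, 0, 0, 0.02]]

```text
t: 5.55
tool_pos: [0.6302, 0.1842, 0.2636]
tool_rot: [0.044, 1.568, -0.018]
contact_force: [-0.2, 0.6, -0.6]
opening: 0.0234
```

```bash
cat > arc.py <<'E'
from h import *
import sys
# hinge inferred: grasp point offset s=TCP->knob along -tool x fixed at 0.0239; centre in bin's x-z plane
def rep(step,n):
    o=ctrl.get_obs();M=R.from_rotvec(o["tool_rot"]).as_matrix();g=np.array(o["tool_pos"])
    k=g-0.0239*M[:,0]; a=np.deg2rad(-3.5);bx=np.array([np.cos(a),np.sin(a),0])
    h=np.array([.630,.184,.2875])-bx*.0692-[0,0,.1331]   # hinge point
    u=(k-h)@bx;w=k[2]-h[2];th=np.arctan2(w,-u)
    print("t",o["t"],"theta",th.round(3),"r",np.hypot(u,w).round(4),"knob",k.round(4),"F",np.round(o["contact_force"],1),"open",round(o["opening"],4))
    print("tilt rotvec to upright deg", np.rad2deg(np.cross([1,0,0],M.T@[0,0,-1])).round(1),"yaw",np.rad2deg(np.arctan2(-M[0,1],M[1,1])).round(2))
    p=k
    for i in range(n):
        t2=max(th-step*(i+1),-.02);q=h+bx*(-.15*np.cos(t2))+[0,0,.15*np.sin(t2)]
        print(round(t2,3),(M.T@(q-p)).round(4).tolist());p=q
rep(float(sys.argv[1]),int(sys.argv[2]))
E
python3 arc.py .07 8
```

```text
t 5.55 theta 2.051 r 0.15 knob [0.6301 0.1838 0.2875] F [-0.2  0.6 -0.6] open 0.0234
tilt rotvec to upright deg [ 0.   0.1 -0.9] yaw -2.26
1.981 [-0.0045, 0.0005, -0.0095]
1.911 [-0.0039, 0.0003, -0.0098]
1.841 [-0.0032, 0.0003, -0.01]
1.771 [-0.0025, 0.0003, -0.0102]
1.701 [-0.0017, 0.0003, -0.0103]
1.631 [-0.001, 0.0002, -0.0104]
1.561 [-0.0003, 0.0002, -0.0105]
1.491 [0.0004, 0.0002, -0.0105]
```

Request:
arm_command:
  plan:
    - [[-0.0045, 0.0003, -0.0095, 0, 0, 0, 0.02], [-0.004, 0.0003, -0.01, 0, 0, 0, 0.02], [-0.0032, 0.0003, -0.01, 0, 0, 0, 0.02], [-0.0025, 0.0003, -0.01, 0, 0, 0, 0.02]]

```text
t: 5.88
tool_pos: [0.5906, 0.1865, 0.2782]
tool_rot: [0.045, 1.563, -0.02]
contact_force: [1.4, 1.6, -3.2]
opening: 0.0236
```

```bash
python3 arc.py .07 8
```

```text
t 5.8833 theta 1.768 r 0.1506 knob [0.5904 0.1862 0.3021] F [ 1.4  1.6 -3.2] open 0.0236
tilt rotvec to upright deg [ 0.   0.4 -0.9] yaw -2.36
1.698 [-0.0012, 0.0005, -0.0105]
1.628 [-0.001, 0.0002, -0.0104]
1.558 [-0.0003, 0.0002, -0.0105]
1.488 [0.0004, 0.0002, -0.0105]
1.418 [0.0012, 0.0002, -0.0104]
1.348 [0.0019, 0.0002, -0.0103]
1.278 [0.0026, 0.0002, -0.0102]
1.208 [0.0033, 0.0001, -0.01]
```

It tracks well. The flap should now be turning with the tool.

Request:
arm_command:
  plan:
    - [[-0.0012, 0.0003, -0.0105, 0, 0, 0, 0.02], [-0.001, 0.0002, -0.0105, 0, 0, 0, 0.02], [-0.0003, 0.0002, -0.0105, 0, 0, 0, 0.02], [0.0004, 0.0002, -0.0105, 0, 0, 0, 0.02], [0.0012, 0.0002, -0.0105, 0, 0, 0, 0.02], [0.002, 0.0002, -0.0103, 0, 0, 0, 0.02]]

```text
t: 6.38
tool_pos: [0.5203, 0.1907, 0.2771]
tool_rot: [0.045, 1.561, -0.019]
contact_force: [2.6, 2.3, -5.2]
opening: 0.0234
```

```bash
python3 arc.py .07 8; python3 -c "
from h import *
save('scene','scene6')"
```

```text
t 6.3833 theta 1.299 r 0.1522 knob [0.5201 0.1903 0.301 ] F [ 2.6  2.3 -5.2] open 0.0234
tilt rotvec to upright deg [ 0.   0.5 -0.9] yaw -2.35
1.229 [0.0052, 0.0005, -0.0095]
1.159 [0.0038, 0.0001, -0.0098]
1.089 [0.0045, 0.0001, -0.0095]
1.019 [0.0051, 0.0001, -0.0092]
0.949 [0.0057, 0.0001, -0.0088]
0.879 [0.0063, 0.0001, -0.0084]
0.809 [0.0069, 0.0, -0.0079]
0.739 [0.0074, 0.0, -0.0074]
```

View pics/scene6.png

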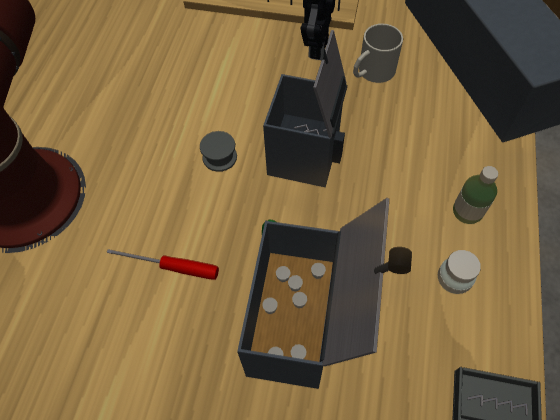

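The picture shows the narrow flap past upright and coming forward at (330,85), with the gripper on its knob at (318,45). The wide flap is still open, its knob at (400,260). I'll continue.

Request:
arm_command:
  plan:
    - [[0.0045, 0.0003, -0.0095, 0, 0, 0, 0.02], [0.004, 0.0001, -0.0098, 0, 0, 0, 0.02], [0.0045, 0.0001, -0.0095, 0, 0, 0, 0.02], [0.005, 0.0001, -0.0092, 0, 0, 0, 0.02], [0.0057, 0.0001, -0.0088, 0, 0, 0, 0.02]]

```text
t: 6.85
tool_pos: [0.47, 0.1937, 0.2535]
tool_rot: [0.045, 1.554, -0.019]
contact_force: [2.5, 2.9, -4.0]
opening: 0.0239
```

```bash
python3 arc.py .07 8
```

```text
t 6.85 theta 0.931 r 0.1533 knob [0.4696 0.1933 0.2774] F [ 2.5  2.9 -4. ] open 0.0239
tilt rotvec to upright deg [ 0.   0.9 -1. ] yaw -2.34
0.861 [0.0091, 0.0005, -0.0064]
0.791 [0.007, 0.0, -0.0078]
0.721 [0.0075, 0.0, -0.0073]
0.651 [0.008, -0.0, -0.0068]
0.581 [0.0085, -0.0, -0.0062]
0.511 [0.0089, -0.0, -0.0056]
0.441 [0.0093, -0.0001, -0.005]
0.371 [0.0096, -0.0001, -0.0043]
```

Request:
arm_command:
  plan:
    - [[0.0085, 0, -0.0065, 0, 0.4, 0, 0.02], [0.007, 0, -0.0078, 0, 0.4, 0, 0.02], [0.0075, 0, -0.0073, 0, 0, 0, 0.02], [0.008, 0, -0.0068, 0, 0, 0, 0.02], [0.0085, 0, -0.0062, 0, 0, 0, 0.02]]

```text
t: 7.27
tool_pos: [0.4329, 0.1959, 0.2142]
tool_rot: [0.046, 1.564, -0.018]
contact_force: [2.7, 2.1, -1.2]
opening: 0.0239
```

```bash
python3 arc.py .06 10
```

```text
t 7.2667 theta 0.578 r 0.1533 knob [0.4327 0.1955 0.2381] F [ 2.7  2.1 -1.2] open 0.0239
tilt rotvec to upright deg [ 0.   0.4 -1.1] yaw -2.33
0.518 [0.0095, 0.0004, -0.002]
0.458 [0.0079, -0.0001, -0.0043]
0.398 [0.0082, -0.0001, -0.0038]
0.338 [0.0084, -0.0001, -0.0033]
0.278 [0.0086, -0.0001, -0.0028]
0.218 [0.0087, -0.0001, -0.0023]
0.158 [0.0088, -0.0001, -0.0017]
0.098 [0.0089, -0.0001, -0.0012]
0.038 [0.009, -0.0002, -0.0007]
-0.02 [0.0086, -0.0002, -0.0001]
```

Request:
arm_command:
  plan:
    - [[0.009, 0, -0.003, 0, 0.4, 0, 0.02], [0.008, 0, -0.0043, 0, 0, 0, 0.02], [0.008, 0, -0.0038, 0, 0, 0, 0.02], [0.0084, 0, -0.0033, 0, 0, 0, 0.02], [0.0086, 0, -0.0028, 0, 0, 0, 0.02], [0.0087, 0, -0.0023, 0, 0, 0, 0.02]]

```text
t: 7.77
tool_pos: [0.4104, 0.1973, 0.1585]
tool_rot: [0.045, 1.571, -0.018]
contact_force: [3.8, 0.6, -0.8]
opening: 0.0237
```

```bash
python3 arc.py .05 6
```

```text
t 7.7667 theta 0.184 r 0.1534 knob [0.4104 0.1969 0.1824] F [ 3.8  0.6 -0.8] open 0.0237
tilt rotvec to upright deg [ 0.  -0.1 -1. ] yaw -2.32
0.134 [0.008, 0.0004, 0.0021]
0.084 [0.0075, -0.0001, -0.0008]
0.034 [0.0075, -0.0001, -0.0004]
-0.016 [0.0075, -0.0001, -0.0001]
-0.02 [0.0006, -0.0, 0.0]
-0.02 [0.0, 0.0, 0.0]
```

Request:
arm_command:
  plan:
    - [[0.008, 0, 0, 0, 0, 0, 0.02], [0.007, 0, -0.0005, 0, 0, 0, 0.02], [0.006, 0, 0, 0, 0, 0, 0.02], [0.005, 0, 0, 0, 0, 0, 0.02], [0.003, 0, 0, 0, 0, 0, 0.02]]

```text
t: 8.18
tool_pos: [0.408, 0.1974, 0.1267]
tool_rot: [0.044, 1.577, -0.02]
contact_force: [-7.0, -2.3, 14.3]
opening: 0.0237
```

```bash
python3 arc.py .05 1
```

```text
t 8.1833 theta -0.025 r 0.153 knob [0.4082 0.1971 0.1506] F [-7.  -2.3 14.3] open 0.0237
tilt rotvec to upright deg [ 0.  -0.4 -0.9] yaw -2.33
-0.02 [-0.0008, 0.0005, 0.003]
```

The upward force rose to 14 N with the knob at bin-top height, so the flap is on its stop. I'll check visually before letting go.

```bash
python3 -c "
from h import *
save('scene','scene7')"
```

```text
(no output)
```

View pics/scene7.png

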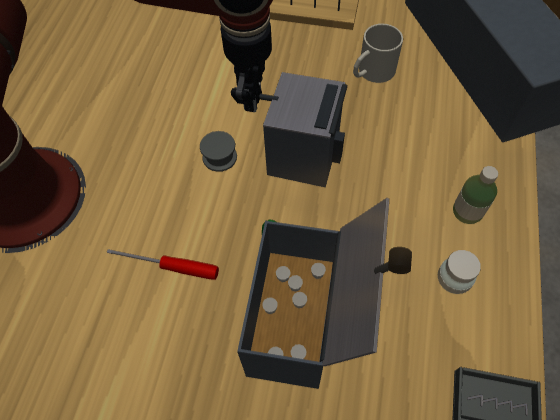

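The narrow flap lies flat on its bin at about (305,105), with the knob held at (250,97). The wide flap is still open. Next I release, opening evenly, and then rise.

Request:
arm_command:
  plan:
    - [[0, 0, 0, 0, 0, 0, 0.05], [0, 0, 0, 0, 0, 0, 0.06], [0, 0, 0, 0, 0, 0, 0.06], [0, 0, 0, 0, 0, 0, 0.06], [0, 0, 0, 0, 0, 0, 0.06]]

```text
t: 8.65
tool_pos: [0.4077, 0.1978, 0.1265]
tool_rot: [0.044, 1.58, -0.018]
contact_force: [-0.1, 0.2, -0.1]
opening: 0.06
```

Request:
arm_command:
  plan:
    - [[-0.012, 0, 0, 0, 0, 0, 0.06], [-0.02, 0, 0, 0, 0, 0, 0.06], [-0.03, 0, 0, 0, 0, 0, 0.06], [-0.03, 0, 0, 0, 0, 0, 0.06], [-0.03, 0, 0, 0, 0, 0, 0.06], [0, 0, 0, 0, 0, 0, 0.06], [0, 0, 0, 0, 0, 0, 0.06]]

```text
t: 9.23
tool_pos: [0.4066, 0.1952, 0.2552]
tool_rot: [0.043, 1.586, -0.018]
contact_force: [0.2, 0.1, 0.3]
opening: 0.06
```

```bash
python3 -c "
from h import *
im,t=save('scene','scene8')
for r in mark_of('scene','scrap_knob')[:2]: print(r['conf'],W('scene',r['at'],t).round(4))
print(ctrl.get_obs()['contact_force'])"
```

```text
[ 0.152335   -0.08038577 -0.05715679]
```

View pics/scene8.png

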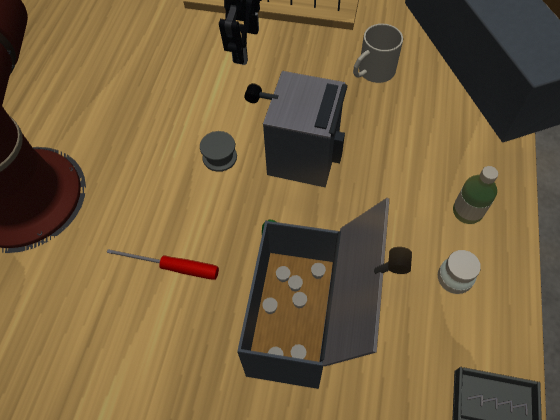

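The gripper is well clear of the knob at (253,93). The narrow flap lies shut, and the wide flap stands open as before. I'm handing in.

```bash
python3 -c "
from station import *
print(finish_job())"
```

```text
the job is handed in; nothing more can be done
None
```

The narrow scrap-hook bin's flap is shut and released, and the wide parts bin's flap was left standing open. I handed the job in just after t = 9.2 s; no verdict was reported.

- **How it was closed:** I pinched the knob from above and led it along its arc at roughly 0.1 m/s, holding it the whole way. I stopped when it met its stop, with 14 N pressing up on the tool.
- **First grasp:** It fell short, with only the fingertips on the knob and the tool tilted 2.6°. I reopened, levelled the tool and gripped again before moving the flap.
- **Last checks:** The final scene picture shows the narrow flap flat on its bin, the wide flap still open and the gripper clear. The contact force then was near zero.
- **Check that failed:** The network did not find the shut knob in that last picture. That the flap is shut therefore rests on the picture, the stop force and the tool's position at release, which put the flap at about −0.02 rad.

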